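# Close a bench caliper on a heat sink and lock its jaw

### The job

Lay the finned heat sink upright (fins up) on the bed of the bench caliper, lengthwise between the jaws, and slide the moving jaw gently shut until you feel the heat sink squeezed between it and the fixed anvil with about 10 N, never more than 35. Then, with the jaw still shut on it, press the jaw's cam stud in and turn it a quarter turn clockwise so that it stays down, and let go of everything. Leave the plain metal block and the jar alone.

Things in the scene. Friction and masses are not known exactly. Their poses are not given: they have to be found in the camera images.
- gauge: Bench caliper, fixed. Bed: grey plate 100 mm wide (x), y = -140 to +165 mm, flat top at z = 20 mm. Origin at bench level on the bed's centre line; the jaw slides along y, jaws centred on x = 0. The anvil (steel block 70 wide, 26 thick, 45 high) is clamped at -y with its face somewhere between y = -105 and -83 mm; where is not measured, so feel for it. It does not give.
- jaw_face (a point): Centre of the moving jaw's face, 25 mm above the bed, axes as the caliper; it looks to -y at the anvil. Steel face 70 mm wide, 45 mm high; behind it a grey carriage 76 mm wide (x) that reaches 92 mm behind the face (+y), top 49 mm above the bed, with the cam stud on the centre line 45 mm behind the face.
- jaw (a joint): Travel of the moving jaw in m: 0 = fully open (its face at y = +60 mm of the caliper), growing as it slides towards the anvil (-y), at most 0.10. It slides with about 2.5 N of friction, plus the drag of the heat sink once it pushes that along; it has no spring and stays where it is left.
- cam_head (a point): Middle of the cam stud's black wing; x along the wing, turns with it. Upright plate 40 mm long, 12 thick, 34 high (17 mm above and below this point), on a steel disc 38 mm across, 6 thick. Unlocked, the wing lies across the slide (along the caliper's x) and this point is 83 mm above the bed, the disc's top 17 mm clear of the carriage's top. The jaw may be slid by the wing.
- cam_push (a joint): How far the stud is pushed in (down), m: 0 = out, 0.009 = stop. Spring: 3.5 N out, 8 N in; a brake pad adds a few N near the bottom: press with about 15 N. It turns only when in beyond about 0.0075; once turned a pin catches, it stays in at about 0.007 and brakes the jaw. Released unturned, it springs out.
- cam_turn (a joint): Turn of the cam stud in rad: 0 = unlocked, grows clockwise seen from above, 1.57 = the stop, locked (the wing then lies along the slide). Light to turn once pushed in.
- heatsink_center (a point): Centre (half-way up) of the heat sink: bare aluminium, 80 mm long (y), 50 wide (x), 50 high (z), base plate below, six upright fins lengthwise; 0.15 to 0.35 kg, loose on the bench, fins up. Grasp across its 50 mm width. Drags on the bed with up to 3 N. Its length goes between the jaws, either end first, set down anywhere between them within 20 mm of the centre line.
- heatsink: The same heat sink; origin at the centre of its underside.
- block_center (a point): Bystander: plain bare aluminium block without fins, 46 x 74 x 44 mm; this is its centre.
- jar: Bystander: small white jar with black lid, 42 mm across and 42 mm high; origin at the centre of its underside.
There are look-alikes about, which are no part of the job. Leave any red or yellow look-alike of the heatsink alone.

How it is judged:
By the outcome, as a careful person would: the job done as asked, in the order asked, and still so for the second after the job is handed in, with the robot touching nothing.
It also fails if it takes over 67 s, if anything falls off the work surface, if the arm or the gripper's body presses on something with over 40 N, if the wrist force passes 120 N, or if a joint passes its speed limit or range.

### The arm

A 6-joint arm with a two-finger parallel gripper is mounted at the origin on the work surface. World frame = base frame: x ahead of the robot, y to its left, z up, the work surface at z = 0. Lengths are in m, angles in rad, forces in N, time in s.
With the tool pointing down it reaches from about 0.25 to 0.85 m from the base axis. Payload 12.5 kg.
Tool frame: the origin (TCP) lies where the fingers leave the gripper's body, on its centre line; the fingertips stand 84 mm ahead of it and the grasp point (between the pads) lies 65 mm ahead of it; z points along the fingers, y is the direction in which the jaws open and shut (so a half turn about z gives the same grasp; the last joint's range is limited). The gripper opens to 93 mm and grips with 3 to 60 N. Pads are 15 mm wide; open, the fingers measure 128 mm over their backs; the gripper's body (75 mm by 188 mm) begins 65 mm behind the grasp point.
Start: joints at [-1.376, 0.351, 1.652, -0, 1.139, -0.085], TCP at [0.152, -0.529, 0.303] pointing down, gripper open.
Joint ranges: [-2.75, 2.75], [-0.79, 2.1], [0.01, 2.65], [-1.57, 4.71], [0.07, 3.14], [-2.87, 2.87]. Speed limits (rad/s): [2.22, 2.22, 2.79, 3.14, 3.14, 3.14].

### API

Orientations are given as a unit quaternion [x, y, z, w].
In Python, from workcell import arm gives the robot as it stands.
- The arm moves only by the tool step_arm, never from a script. Its argument "series" is a list of rows, each a list of 4 numbers: the shift along the tool's x, y, z in mm, then the turn about the tool's z in rad. A call has 1 to 5 rows; each row shifts and turns the pose as measured when the row begins, along the tool's axes as they then stand; what a row does not reach is not made up. A row lasts 1/10 s, in which the tool goes at most 50 mm and 8.59 degrees, less where a joint would pass 70% of its speed; a pose out of reach is approached as far as the arm can. A call is refused whole if a number of a shift passes 50 or a number of a turn 0.15, either way. A call with a gripper value outside its range is refused whole. "grip" is the closure, from 0 (fully open) to 1 (shut), set as the call begins (left out, the last holds). The fingers move at their own pace and stop on an object; "grip_force" is the grip in N (left out, the last holds). Time passes only in rows, so rows that do not move let the fingers close. It gives the time, the measured TCP pose, the force and the opening at its end, in the units of the state.
- arm.sense(): the state, without advancing time (a new reading comes with each control period).
- arm.grab_frame(name): name is "side" or "top" or "wrist"; returns (picture, depth): 420x560x3 uint8, red, green, blue; 420x560 float32, m along the optical axis (not along the pixel's ray), 0 where there is no reading.
- arm.calibration(name): a dict with "K" (3x3 intrinsics, pixels), "pose" (4x4, takes a point from camera to world coordinates). Camera axes: x right, y down, z forward; pixel columns grow to the right and rows downward; lengths in m; the calibration is good to about 2 mm. A picture is of the moment at which its call begins: read the wrist's pose just before it. calibration takes no time and is no camera call; for the wrist camera it gives the pose at the moment of the call.
- arm.close_job(): hands the job in, once; it reports no verdict.
The state is a dict: "time_s": time; "joint_pos": joint angles; "joint_vel": joint speeds; "joint_efforts": joint torques, N m; "ee_pos": TCP position; "eef_rot": TCP orientation; "wrist_force": force on the tool from outside, world axes, zero at the start; "wrist_torque": the same for the moment, N m; "finger_gap": finger opening in m.
Only numpy, scipy, OpenCV 4.12 (cv2) and the standard library are available. Lean on these libraries where they do the work, as an engineer would, in place of code of your own. Each camera call takes 0.05 s, during which the arm holds its last target.

## Working session

There is one attempt and no reset: what is moved stays moved. The work goes in short steps, Python scripts to look and compute and a tool call to move; the robot and the scene stay as the last step left them, time stands still between calls to the robot, and variables do not carry over. Pictures are saved under pics/ and viewed, and the job is handed in when it is done.

Besides the shell and the picture viewer there is one more tool, called after ">>>" as name(argument=value, ...) on one line, values as JSON. step_arm: Moves the arm, as the interface text tells. Its arguments: {"type":"object","properties":{"series":{"type":"array"},"grip":{"type":"number"},"grip_force":{"type":"number"}},"required":["series"]}

```bash
mkdir -p pics; ls
python3 - <<'E'
from workcell import arm
import cv2,numpy as np
s=arm.sense()
for k,v in s.items(): print(k,np.round(v,4))
for n in ["top","side"]:
    p,d=arm.grab_frame(n); cv2.imwrite(f"pics/{n}0.png",p[:,:,::-1]); np.save(f"pics/{n}0d.npy",d)
    c=arm.calibration(n); print(n,np.round(c["K"],2).tolist(),np.round(c["pose"],4).tolist())
E
```

```text
pics
time_s 0.0
joint_pos [-1.3756  0.3512  1.6524 -0.      1.1391 -0.0846]
joint_vel [ 0.0009  0.0005 -0.0001  0.0004 -0.0004  0.0012]
joint_efforts [-2.10000e-03 -4.97325e+01 -2.85253e+01  6.98000e-02  2.58000e-02
 -1.00000e-04]
ee_pos [ 0.1519 -0.5284  0.3022]
eef_rot [ 9.902e-01  1.394e-01 -0.000e+00 -6.000e-04]
wrist_force [-0.1286 -0.7613 -0.8132]
wrist_torque [-0.0307 -0.001   0.0116]
finger_gap 0.0927
top [[382.45, 0.0, 273.77], [0.0, 382.45, 207.42], [0.0, 0.0, 1.0]] [[0.0229, -0.9911, 0.1315, 0.4444], [-0.9996, -0.0205, 0.0191, 0.1047], [-0.0163, -0.1319, -0.9911, 0.7969], [0.0, 0.0, 0.0, 1.0]]
side [[472.02, 0.0, 282.24], [0.0, 472.02, 207.39], [0.0, 0.0, 1.0]] [[-0.8143, -0.3343, 0.4744, 0.0637], [-0.5802, 0.4886, -0.6516, 0.76], [-0.014, -0.8059, -0.5919, 0.6808], [0.0, 0.0, 0.0, 1.0]]
```

View pics/top0.png

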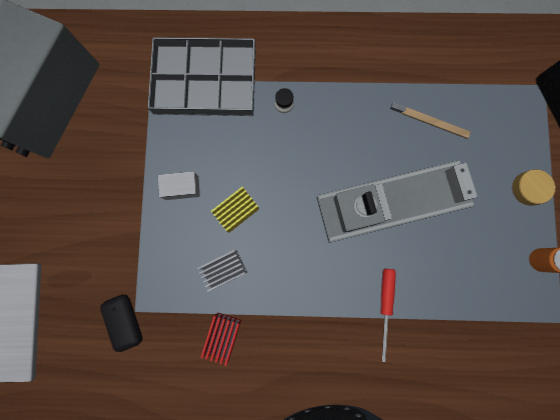

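View pics/side0.png

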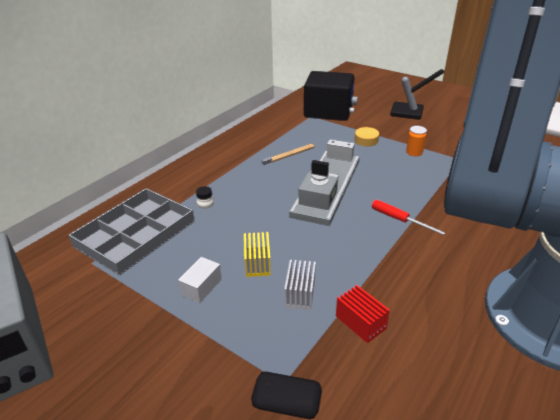

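Candidates in the top view: bare finned heat sink (222,270), which I choose; yellow look-alike (235,209); red look-alike (221,338); plain block (178,184). Next come a close crop and point clouds.

```bash
cat > h.py <<'E'
import numpy as np,cv2
from workcell import arm
def cloud(d,c):
    K=np.array(c["K"]);T=np.array(c["pose"]);v,u=np.mgrid[:d.shape[0],:d.shape[1]]
    P=np.stack([(u-K[0,2])*d/K[0,0],(v-K[1,2])*d/K[1,1],d],-1)
    return P@T[:3,:3].T+T[:3,3]
def rect(W,m,zlo,zhi):
    """min-area rect of the points in mask with z in the band"""
    q=W[m&(W[...,2]>zlo)&(W[...,2]<zhi)]
    r=cv2.minAreaRect((q[:,:2]*1000).astype(np.float32))
    b=cv2.boxPoints(r); return len(q),np.median(q[:,2]),r,b
def box(u0,v0,u1,v1,shape=(420,560)):
    m=np.zeros(shape,bool);m[v0:v1,u0:u1]=1;return m
E
python3 - <<'E'
from h import *
c=arm.calibration("top");d=np.load("pics/top0d.npy");W=cloud(d,c)
p=cv2.imread("pics/top0.png")
a=cv2.resize(p[160:360,150:300],None,fx=4,fy=4,interpolation=cv2.INTER_CUBIC)[:600]
cv2.imwrite("pics/cropA.png",a)
b=cv2.resize(p[150:250,310:490],None,fx=4.4,fy=4.4,interpolation=cv2.INTER_CUBIC)
cv2.imwrite("pics/cropB.png",b)
np.set_printoptions(precision=1,suppress=True)
print("table z",np.median(W[box(300,90,380,150)][:,2]))
print("hs",rect(W,box(190,240,255,300),0.035,0.06))
print("hs all",rect(W,box(190,240,255,300),0.01,0.06))
print("bed",rect(W,box(310,150,490,250),0.012,0.027))
print("carr",rect(W,box(310,150,450,250),0.060,0.075))
print("wing",rect(W,box(310,150,450,250),0.105,0.135))
print("anvil",rect(W,box(440,150,490,220),0.05,0.08))
print("jar",rect(W,box(268,80,300,120),0.03,0.06)[2], "block",rect(W,box(150,165,205,205),0.035,0.06)[2])
E
```

```text
table z 0.0008502468682004549
hs (497, np.float64(0.049735596405411586), ((418.72222900390625, 219.26454162597656), (50.03725814819336, 80.3419418334961), 27.229433059692383), array([[378.1, 243.5],
       [414.9, 172.1],
       [459.3, 195. ],
       [422.6, 266.4]], dtype=float32))
hs all (887, np.float64(0.04633644457343755), ((418.72222900390625, 219.26454162597656), (50.03725814819336, 80.3419418334961), 27.229433059692383), array([[378.1, 243.5],
       [414.9, 172.1],
       [459.3, 195. ],
       [422.6, 266.4]], dtype=float32))
bed (4621, np.float64(0.02053538869053062), ((567.3685302734375, -127.36721801757812), (100.44689178466797, 305.15972900390625), 15.12950611114502), array([[ 479.1,    6.8],
       [ 558.7, -287.8],
       [ 655.7, -261.6],
       [ 576. ,   33. ]], dtype=float32))
carr (1489, np.float64(0.06880914618773615), ((547.0416259765625, -53.610252380371094), (76.69306945800781, 92.65938568115234), 15.327627182006836), array([[ 497.8,  -19.1],
       [ 522.3, -108.4],
       [ 596.3,  -88.2],
       [ 571.8,    1.2]], dtype=float32))
wing (193, np.float64(0.11970253501922345), ((547.490234375, -54.12419128417969), (39.982887268066406, 12.406213760375977), 15.443310737609863), array([[526.6, -53.5],
       [529.9, -65.4],
       [568.4, -54.8],
       [565.1, -42.8]], dtype=float32))
anvil (607, np.float64(0.06516780882152218), ((600.5486450195312, -248.97537231445312), (69.9619369506836, 27.222124099731445), 14.642980575561523), array([[ 563.3, -244.6],
       [ 570.1, -271. ],
       [ 637.8, -253.3],
       [ 631. , -227. ]], dtype=float32))
jar ((776.4862060546875, 104.26959228515625), (38.051719665527344, 35.61687088012695), 0.7740681171417236) block ((588.4544067382812, 316.78570556640625), (46.558650970458984, 74.0614013671875), 6.5010809898376465)
```

View pics/cropA.png

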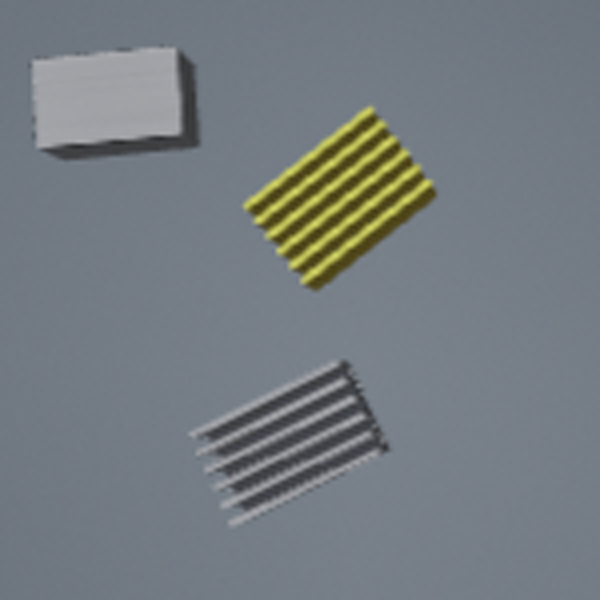

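View pics/cropB.png

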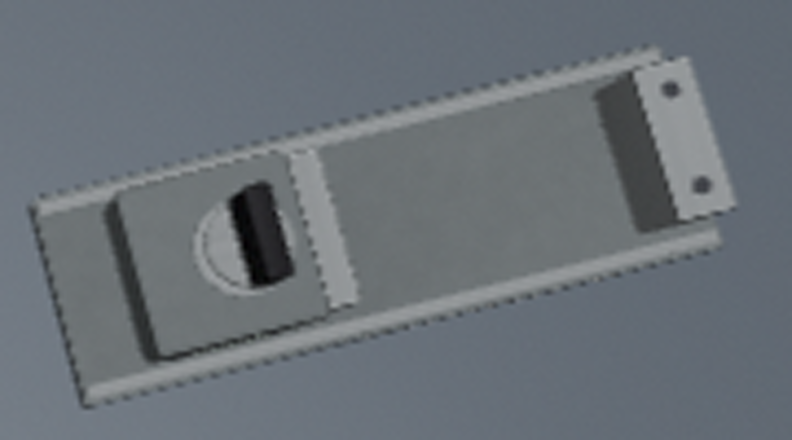

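The crop confirms the choice: bare fins at top-view (222,270), yellow and red are the decoys, and the block at (178,184) has no fins. The gauge has yaw of about 15°, with the anvil at image right.

```bash
cat >> h.py <<'E'
from scipy.spatial.transform import Rotation as Rn
GY=np.deg2rad(15.15)
gx=np.array([np.cos(GY),np.sin(GY)]);gy=np.array([-np.sin(GY),np.cos(GY)])
G0=np.array([.5674,-.1274])-.0125*gy
def gw(x,y): return G0+x*gx+y*gy
def wg(p): q=np.asarray(p)[:2]-G0; return np.array([q@gx,q@gy])
def st():
    s=arm.sense();R=Rn.from_quat(s["eef_rot"]).as_matrix()
    return s,R,np.array(s["ee_pos"]),np.arctan2(R[1,0],R[0,0])
def togo(xy,z,yaw_deg):
    s,R,p,yaw=st()
    dl=R.T@(np.array([*xy,z])-p)*1000
    dy=(np.deg2rad(yaw_deg)-yaw+np.pi)%(2*np.pi)-np.pi
    print("t %.2f tool-shift mm %s turn(tool z) %.3f rad | tcp %s yaw %.2f | F %s gap %.1f j6 %.2f"%(s["time_s"],np.round(dl,1),-dy,np.round(p*1000,1),np.rad2deg(yaw),np.round(s["wrist_force"],1),s["finger_gap"]*1000,s["joint_pos"][5]))
E
python3 - <<'E'
from h import *
togo((.4187,.2193),.2,117.2)
c=arm.calibration("top");d=np.load("pics/top0d.npy");W=cloud(d,c)
print("yellow",rect(W,box(205,180,265,238),.035,.06)[2])
print("G0",G0,"jaw face",wg((.547,-.0536))-[0,.046],"wing",wg((.5475,-.0541)),"anvil",wg((.6005,-.2490))+[0,.013])
# rail height near bed edges
X=(W[...,:2]-G0);lx=X@gx;ly=X@gy
for a in range(-52,53,6):
    m=(abs(lx*1000-a)<3)&(ly>-.07)&(ly<.02);print(a,np.round(np.median(W[m][:,2])*1000,1),end=" ")
E
```

```text
t 0.10 tool-shift mm [ 462.9 -644.8  103. ] turn(tool z) -1.766 rad | tcp [ 151.9 -528.4  302.3] yaw 16.03 | F [ 0.1 -0.8  0.3] gap 93.1 j6 -0.08
yellow ((540.3402709960938, 198.32736206054688), (50.548789978027344, 80.03690338134766), 39.81004333496094)
G0 [ 0.57066684 -0.13946556] jaw face [-0.00040359  0.04306655] wing [-5.16431780e-05  8.84532576e-02] anvil [ 0.00016982 -0.10052437]
-52 1.5 -46 21.1 -40 20.7 -34 20.4 -28 20.7 -22 20.4 -16 20.6 -10 20.3 -4 20.5 2 20.4 8 20.5 14 20.8 20 20.5 26 20.7 32 20.5 38 20.6 44 21.3 50 20.0
```

>>> step_arm(series=[[0,0,0,-0.147],[0,0,0,-0.147],[0,0,0,-0.147],[0,0,0,-0.147],[0,0,0,-0.147]], grip=0.25)

```text
time_s: 0.6
ee_pos: [0.1517, -0.5277, 0.3006]
eef_rot: [0.87, 0.493, 0.001, -0.002]
wrist_force: [-0.2, 0.1, 0.7]
finger_gap: 0.0696
```

>>> step_arm(series=[[0,0,0,-0.145],[0,0,0,-0.145],[0,0,0,-0.145],[0,0,0,-0.145],[0,0,0,-0.145]])

```text
time_s: 1.1
ee_pos: [0.1516, -0.5269, 0.2989]
eef_rot: [0.629, 0.777, 0.003, -0.003]
wrist_force: [-0.4, 0.3, -0.6]
finger_gap: 0.0697
```

>>> step_arm(series=[[0,0,0,-0.14],[0,0,0,-0.14],[0,0,0,0]])

```text
time_s: 1.4
ee_pos: [0.1515, -0.5265, 0.2979]
eef_rot: [0.508, 0.861, 0.004, -0.003]
wrist_force: [-0.0, 0.3, 0.7]
finger_gap: 0.0696
```

```bash
python3 -c "
from h import *
togo((.4187,.2193),.2,117.2)"
```

```text
t 1.40 tool-shift mm [522.7 594.1 105. ] turn(tool z) 0.030 rad | tcp [ 151.5 -526.5  297.9] yaw 118.91 | F [-0.   0.3  0.7] gap 69.6 j6 -1.88
```

>>> step_arm(series=[[33,36,3,0.01],[33,36,3,0.01],[33,36,3,0.01],[33,36,3,0],[33,36,3,0]])

```text
time_s: 1.9
ee_pos: [0.2355, -0.2944, 0.2831]
eef_rot: [0.534, 0.845, 0.004, -0.003]
wrist_force: [1.4, -0.3, 0.0]
finger_gap: 0.0698
```

>>> step_arm(series=[[33,36,3,0],[33,36,3,0],[33,36,3,0],[33,36,3,0],[33,36,3,0]])

```text
time_s: 2.4
ee_pos: [0.3293, -0.0629, 0.2705]
eef_rot: [0.546, 0.838, 0.004, -0.002]
wrist_force: [1.0, -1.6, 0.2]
finger_gap: 0.0698
```

```bash
python3 -c "
from h import *
togo((.4187,.2193),.2,117.2);print(st()[0]['eef_rot'])"
```

```text
t 2.40 tool-shift mm [221.6 195.3  72.9] turn(tool z) -0.060 rad | tcp [329.3 -62.9 270.5] yaw 113.78 | F [ 1.  -1.6  0.2] gap 69.8 j6 -0.75
[ 0.54625482  0.8376083   0.0038145  -0.001858  ]
```

>>> step_arm(series=[[36,33,8,-0.015],[36,33,8,-0.015],[36,33,8,-0.015],[36,33,8,-0.015],[36,33,8,-0.015]])

```text
time_s: 2.9
ee_pos: [0.402, 0.1738, 0.2337]
eef_rot: [0.523, 0.852, 0.005, 0.0]
wrist_force: [0.9, -0.5, 0.1]
finger_gap: 0.0699
```

Run:
```python
from h import *
togo((.4187,.2193),.095,117.2);print(st()[0]['eef_rot'])
p,d=arm.grab_frame("top");c=arm.calibration("wrist");pw,dw=arm.grab_frame("wrist")
cv2.imwrite("pics/w1.png",pw[:,:,::-1]);W=cloud(dw,c)
m=(np.hypot(W[...,0]-.4187,W[...,1]-.2193)<.06)&(dw>0)
print(rect(W,m,.04,.06)[:3])
```

```text
t 2.90 tool-shift mm [ 32.4  34.2 139.2] turn(tool z) -0.005 rad | tcp [402.  173.8 233.7] yaw 116.89 | F [ 0.9 -0.5  0.1] gap 69.9 j6 -0.17
[5.23342326e-01 8.52107436e-01 5.04962937e-03 4.77452885e-04]
(2548, np.float64(0.0490179473578741), ((418.0472717285156, 220.90780639648438), (49.76191711425781, 80.26017761230469), 27.3870792388916))
```

View pics/w1.png

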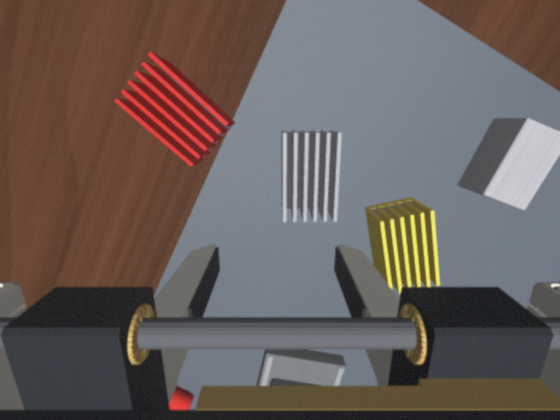

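The wrist view shows the bare sink at (312,176), fins aligned with the fingers, with yellow and red to either side. Its estimate agrees with the top camera within 2 mm.

>>> step_arm(series=[[17,17,10,0],[17,17,10,0],[0,0,10,0]])

```text
time_s: 3.3
ee_pos: [0.4177, 0.2235, 0.2033]
eef_rot: [0.526, 0.851, 0.005, 0.0]
wrist_force: [-0.4, -0.9, -0.3]
finger_gap: 0.0697
```

```bash
python3 -c "
from h import *
togo((.4184,.2201),.095,117.3);print(st()[0]['eef_rot'])"
```

```text
t 3.30 tool-shift mm [ -3.9  -2.  108.2] turn(tool z) -0.013 rad | tcp [417.7 223.5 203.3] yaw 116.56 | F [-0.4 -0.9 -0.3] gap 69.7 j6 -0.08
[5.25787095e-01 8.50598843e-01 5.41334279e-03 4.83894615e-04]
```

>>> step_arm(series=[[-4,-2,25,-0.013],[0,0,25,0],[0,0,25,0],[0,0,15,0],[0,0,5,0]])

```text
time_s: 3.8
ee_pos: [0.417, 0.2154, 0.1042]
eef_rot: [0.527, 0.85, 0.004, 0.0]
wrist_force: [-0.4, -0.9, 0.5]
finger_gap: 0.0698
```

```bash
python3 -c "
from h import *
togo((.4184,.2201),.095,117.3);print(st()[0]['eef_rot'])"
```

```text
t 3.80 tool-shift mm [3.5 3.3 9.2] turn(tool z) -0.016 rad | tcp [417.  215.4 104.2] yaw 116.38 | F [-0.4 -0.9  0.5] gap 69.8 j6 -0.09
[5.27097499e-01 8.49793582e-01 4.36891908e-03 8.23832350e-05]
```

>>> step_arm(series=[[3.5,3,5,-0.016],[0,0,3,0]])

```text
time_s: 4.0
ee_pos: [0.4183, 0.2192, 0.0962]
eef_rot: [0.521, 0.853, 0.004, 0.0]
wrist_force: [0.3, 0.6, 0.6]
finger_gap: 0.0695
```

>>> step_arm(series=[[0,0,0,0],[0,0,0,0],[0,0,0,0],[0,0,0,0]], grip=1.0, grip_force=25)

```text
time_s: 4.4
ee_pos: [0.4187, 0.2192, 0.0975]
eef_rot: [0.522, 0.853, 0.005, 0.001]
wrist_force: [-0.7, -0.1, -2.8]
finger_gap: 0.0502
```

```bash
python3 -c "
from h import *
togo((.4184,.2201),.095,117.3);print(st()[0]['eef_rot'])"
```

```text
t 4.40 tool-shift mm [0.9 0.1 2.5] turn(tool z) -0.003 rad | tcp [418.7 219.2  97.5] yaw 117.10 | F [-0.7 -0.1 -2.8] gap 50.2 j6 -0.10
[5.21718618e-01 8.53102814e-01 4.98454346e-03 6.53220965e-04]
```

>>> step_arm(series=[[0,0,-10,0],[0,0,-30,0],[0,0,-45,0],[0,0,-45,0],[0,0,-45,0]])

```text
time_s: 4.9
ee_pos: [0.4149, 0.2167, 0.2759]
eef_rot: [0.522, 0.853, 0.0, -0.003]
wrist_force: [0.7, 1.0, -3.2]
finger_gap: 0.0497
```

```bash
python3 -c "
from h import *
togo(gw(0,-.05),.27,105.15);print(st()[0]['eef_rot'],gw(0,-.05))"
```

```text
t 4.90 tool-shift mm [-437.   -33.9    3.7] turn(tool z) 0.209 rad | tcp [414.9 216.7 275.9] yaw 117.10 | F [ 0.7  1.  -3.2] gap 49.7 j6 -0.10
[ 5.21776077e-01  8.53077784e-01  3.08569195e-04 -2.81506400e-03] [ 0.58373418 -0.18772781]
```

>>> step_arm(series=[[-40,-8,-1,0.02],[-40,-8,-1,0.02],[-40,-6,-1,0.02],[-40,-5,-1,0.02],[-40,-4,-1,0.02]])

```text
time_s: 5.4
ee_pos: [0.4719, 0.0198, 0.2912]
eef_rot: [0.562, 0.827, 0.006, 0.002]
wrist_force: [0.8, -0.1, -1.8]
finger_gap: 0.0498
```

>>> step_arm(series=[[-40,3,-1,0.02],[-40,3,-1,0.02],[-40,4,-1,0.02],[-40,5,-1,0.02]])

```text
time_s: 5.8
ee_pos: [0.5399, -0.1324, 0.2982]
eef_rot: [0.596, 0.803, 0.007, 0.002]
wrist_force: [0.6, 0.4, -2.3]
finger_gap: 0.0499
```

```bash
python3 -c "
from h import *
togo(gw(0,-.05),.15,105.15);print(st()[0]['eef_rot'])"
```

```text
t 5.80 tool-shift mm [-66.3  23.9 148.3] turn(tool z) 0.029 rad | tcp [ 539.9 -132.4  298.2] yaw 106.81 | F [ 0.6  0.4 -2.3] gap 49.9 j6 -0.63
[0.59612064 0.80286364 0.00663713 0.00246931]
```

>>> step_arm(series=[[-25,9,20,0.01],[-25,9,25,0.01],[-15,5,30,0.01],[0,0,25,0],[0,0,10,0]])

```text
time_s: 6.3
ee_pos: [0.584, -0.1955, 0.1896]
eef_rot: [0.611, 0.792, 0.007, 0.005]
wrist_force: [-0.6, 0.4, -2.1]
finger_gap: 0.05
```

```bash
python3 -c "
from h import *
togo(gw(0,-.05),.125,105.15);print(st()[0]['eef_rot'])"
```

```text
t 6.30 tool-shift mm [ 7.5  0.6 64.7] turn(tool z) -0.008 rad | tcp [ 584.  -195.5  189.6] yaw 104.67 | F [-0.6  0.4 -2.1] gap 50.0 j6 -0.67
[0.61103931 0.7915485  0.00727199 0.00538904]
```

>>> step_arm(series=[[8,1,20,-0.008],[0,0,25,0],[0,0,14,0],[0,0,3,0]])

```text
time_s: 6.7
ee_pos: [0.5841, -0.1864, 0.1284]
eef_rot: [0.607, 0.794, 0.007, 0.006]
wrist_force: [-0.0, -0.1, -1.5]
finger_gap: 0.0501
```

Run:
```python
from h import *
togo(gw(0,-.05),.1175,105.15);print(st()[0]['eef_rot'])
p,d=arm.grab_frame("side");cv2.imwrite("pics/s1.png",cv2.resize(p[100:260,230:430],None,fx=3.7,fy=3.7)[:,:,::-1])
```

```text
t 6.70 tool-shift mm [-1.2 -0.9 10.9] turn(tool z) 0.001 rad | tcp [ 584.1 -186.4  128.4] yaw 105.18 | F [-0.  -0.1 -1.5] gap 50.1 j6 -0.66
[0.60749463 0.79426756 0.00739813 0.00588099]
```

View pics/s1.png

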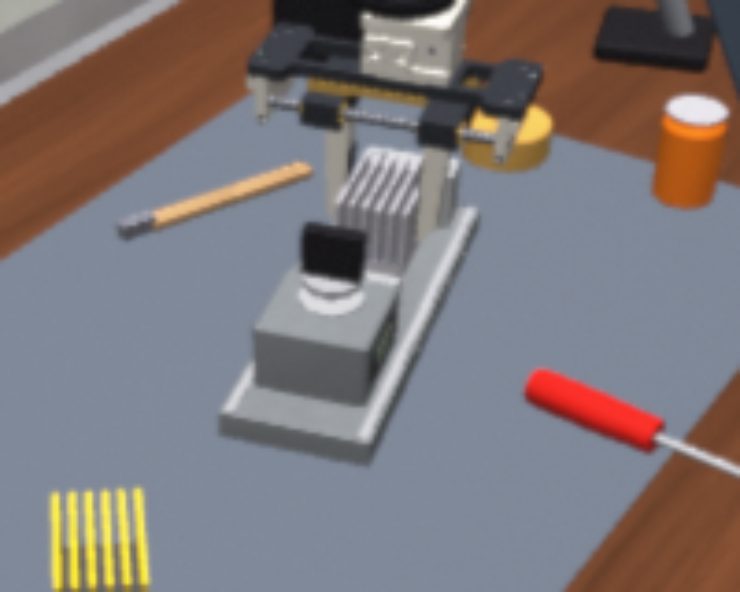

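The side view shows the sink upright, lined up with the bed between the jaws and just above it. I'll lower it until it touches.

>>> step_arm(series=[[-1,-1,4,0],[0,0,3,0],[0,0,1.5,0]])

```text
time_s: 7.05
ee_pos: [0.5849, -0.1882, 0.1229]
eef_rot: [0.607, 0.794, 0.008, 0.008]
wrist_force: [0.5, 0.5, -1.8]
finger_gap: 0.0501
```

>>> step_arm(series=[[0,0,1,0],[0,0,1,0]])

```text
time_s: 7.25
ee_pos: [0.5852, -0.1884, 0.1215]
eef_rot: [0.608, 0.794, 0.008, 0.009]
wrist_force: [0.4, 0.8, -2.6]
finger_gap: 0.0501
```

>>> step_arm(series=[[0,0,2.5,0],[0,0,2,0]])

```text
time_s: 7.45
ee_pos: [0.5856, -0.1887, 0.1176]
eef_rot: [0.607, 0.794, 0.008, 0.009]
wrist_force: [-7.8, 2.1, 22.9]
finger_gap: 0.0498
```

>>> step_arm(series=[[0,0,0,0],[0,0,0,0],[0,0,0,0]], grip=0.25)

```text
time_s: 7.75
ee_pos: [0.5861, -0.1889, 0.118]
eef_rot: [0.608, 0.794, 0.008, 0.01]
wrist_force: [-0.4, -0.6, 0.0]
finger_gap: 0.0682
```

```bash
python3 -c "
from h import *
togo(gw(0,-.05),.25,105.15);print(st()[0]['eef_rot'])"
```

```text
t 7.75 tool-shift mm [   1.     1.4 -132. ] turn(tool z) 0.000 rad | tcp [ 586.1 -188.9  118. ] yaw 105.17 | F [-0.4 -0.6  0. ] gap 68.2 j6 -0.67
[0.60750419 0.79420884 0.00841353 0.01000947]
```

>>> step_arm(series=[[0,0,-15,0],[0,0,-30,0],[0,0,-40,0],[0,0,-40,0]])

```text
time_s: 8.15
ee_pos: [0.5811, -0.1883, 0.2445]
eef_rot: [0.608, 0.794, 0.007, 0.006]
wrist_force: [0.9, -1.2, -0.1]
finger_gap: 0.0697
```

Run:
```python
from h import *
togo(gw(0,.0885),.23,195.15);print(st()[0]['eef_rot'])
c=arm.calibration("wrist");pw,dw=arm.grab_frame("wrist")
cv2.imwrite("pics/w2.png",pw[:,:,::-1]);W=cloud(dw,c)
X=(W[...,:2]-G0);lx=X@gx;ly=X@gy
m=(abs(lx)<.05)&(ly>-.097)&(ly<.02)&(dw>0)
n,z,r,b=rect(W,m,.06,.08);print(n,z,r,[np.round(wg(q/1000)*1000,1) for q in b], wg(np.array(r[0])/1000))
```

```text
t 8.15 tool-shift mm [138.4   2.5  14.6] turn(tool z) -1.570 rad | tcp [ 581.1 -188.3  244.5] yaw 105.17 | F [ 0.9 -1.2 -0.1] gap 69.7 j6 -0.66
[0.60752577 0.79424597 0.00729042 0.00571207]
2160 0.0690116885265149 ((586.8757934570312, -187.07901000976562), (50.089447021484375, 80.56986236572266), 15.402222633361816) [array([-22., -10.]), array([-21.7, -90.6]), array([ 28.4, -90.4]), array([28.1, -9.8])] [ 0.00320198 -0.0501948 ]
```

View pics/w2.png

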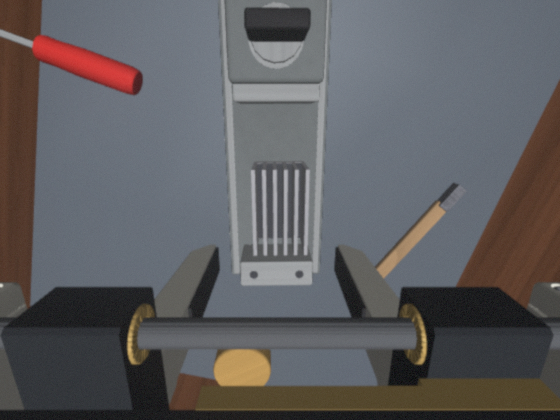

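The wrist view shows the sink upright between anvil (277,265) and jaw (275,92), measured at x=+3, y=−50 mm and square to the bed. Next is the wing at (277,22).

>>> step_arm(series=[[12.6,0,-0.5,-0.143],[12.5,1.8,-0.5,-0.143],[12,3.6,-0.5,-0.143],[11.5,5,-0.5,-0.143],[10.5,7,-0.5,-0.143]], grip=0.5)

```text
time_s: 8.7
ee_pos: [0.5666, -0.1281, 0.2629]
eef_rot: [0.28, 0.96, 0.004, 0.019]
wrist_force: [0.6, -0.1, 0.3]
finger_gap: 0.0468
```

>>> step_arm(series=[[9.5,8,-0.5,-0.143],[8,9.5,-0.5,-0.143],[7,10.5,-0.5,-0.143],[5,11.5,-0.5,-0.143],[3.5,12,-0.5,-0.143]])

```text
time_s: 9.2
ee_pos: [0.5471, -0.0658, 0.2695]
eef_rot: [-0.089, 0.996, -0.004, 0.022]
wrist_force: [0.6, -0.5, -0.1]
finger_gap: 0.0467
```

Run:
```python
from h import *
togo(gw(0,.0885),.23,195.15);print(st()[0]['eef_rot'],wg(st()[2]))
```

```text
t 9.20 tool-shift mm [-0.9 12.  39.5] turn(tool z) -0.086 rad | tcp [547.1 -65.8 269.5] yaw -169.80 | F [ 0.6 -0.5 -0.1] gap 46.7 j6 -1.96
[-0.0887524   0.99580856 -0.00431342  0.02167311] [-0.00351522  0.07722655]
```

```bash
cat >> h.py <<'E'
def tilt():
    s,R,p,y=st();a=np.arctan2(p[1],p[0]);z=R[:,2]
    r=z[:2]@[np.cos(a),np.sin(a)];t=z[:2]@[-np.sin(a),np.cos(a)]
    print("tilt deg radial(out+) %.2f tang %.2f | gauge x %.2f y %.2f"%(*np.rad2deg([r,t]),*np.rad2deg([z[:2]@gx,z[:2]@gy])), "joints",np.round(s["joint_pos"],3), "tcp-gauge",np.round(wg(p)*1000,1),"graspt-gauge",np.round(wg(p+.065*z)*1000,1))
E
python3 - <<'E'
from h import *
tilt()
for q in ([.99,.139,0,-.0006],[.508,.861,.004,-.003],[.546,.838,.0038,-.0019],[.527,.85,.0044,0.0001],[.522,.853,.0003,-.0028],[.607,.794,.0084,.010],[.6075,.7942,.0073,.0057],[.28,.96,.004,.019]):
    z=Rn.from_quat(q).as_matrix()[:,2];print(np.rad2deg(z[:2]).round(2))
E
```

```text
tilt deg radial(out+) 2.53 tang 0.03 | gauge x 2.36 y -0.92 joints [-0.206  0.375  1.706  0.005  1.016 -1.957] tcp-gauge [-3.5 77.2] graspt-gauge [-0.8 76.2]
[-0.01  0.07]
[-0.06  0.57]
[0.06 0.48]
[0.28 0.42]
[-0.26  0.2 ]
[1.5  0.07]
[1.03 0.27]
[ 2.22 -0.17]
```

The tool has picked up 2.5° of radial tilt from row drift. Earlier lifts reduced it, so I'll test a lift.

>>> step_arm(series=[[0,0,-45,-0.04],[0,0,-45,-0.04],[0,0,-45,0],[0,0,-40,0]])

```text
time_s: 9.6
ee_pos: [0.5365, -0.0628, 0.4487]
eef_rot: [-0.134, 0.991, -0.004, 0.018]
wrist_force: [0.3, -0.2, -0.3]
finger_gap: 0.0463
```

Run:
```python
from h import *
tilt();togo(gw(0,.0885),.23,195.15)
```

```text
tilt deg radial(out+) 2.11 tang 0.08 | gauge x 1.99 y -0.71 joints [-0.204  0.209  1.483  0.005  1.413 -2.045] tcp-gauge [-13.   82.9] graspt-gauge [-10.7  82.1]
t 9.60 tool-shift mm [ -5.4   8.3 218.9] turn(tool z) 0.005 rad | tcp [536.5 -62.8 448.7] yaw -164.57 | F [ 0.3 -0.2 -0.3] gap 46.3 j6 -2.04
```

>>> step_arm(series=[[0,0,45,0],[0,0,45,0],[0,0,45,0],[0,0,40,0]])

```text
time_s: 10.0
ee_pos: [0.5477, -0.0641, 0.2868]
eef_rot: [-0.134, 0.99, -0.009, 0.032]
wrist_force: [1.4, -0.1, 0.8]
finger_gap: 0.0466
```

Run:
```python
from h import *
tilt();togo(gw(0,.0885),.23,195.15)
```

```text
tilt deg radial(out+) 3.80 tang -0.07 | gauge x 3.50 y -1.48 joints [-0.203  0.348  1.699  0.005  1.028 -2.045] tcp-gauge [-2.5 78.7] graspt-gauge [ 1.5 77. ]
t 10.00 tool-shift mm [ 0.9 11.2 56.5] turn(tool z) 0.006 rad | tcp [547.7 -64.1 286.8] yaw -164.51 | F [ 1.4 -0.1  0.8] gap 46.6 j6 -2.05
```

>>> step_arm(series=[[-20,0,0,0],[-20,0,0,0],[-20,0,0,0]])

```text
time_s: 10.3
ee_pos: [0.6034, -0.0478, 0.2863]
eef_rot: [-0.134, 0.991, -0.008, 0.028]
wrist_force: [-0.1, 0.4, 0.6]
finger_gap: 0.0467
```

Run:
```python
from h import *
tilt();togo(gw(0,.0885),.23,195.15)
```

```text
tilt deg radial(out+) 3.28 tang -0.17 | gauge x 3.03 y -1.27 joints [-0.156  0.447  1.551  0.002  1.086 -1.996] tcp-gauge [55.5 79.9] graspt-gauge [59.  78.5]
t 10.30 tool-shift mm [58.4 10.  53.1] turn(tool z) 0.004 rad | tcp [603.4 -47.8 286.3] yaw -164.60 | F [-0.1  0.4  0.6] gap 46.7 j6 -2.00
```

>>> step_arm(series=[[20,0,0,0],[20,0,0,0],[20,0,0,0]])

```text
time_s: 10.6
ee_pos: [0.5473, -0.0629, 0.2848]
eef_rot: [-0.135, 0.99, -0.008, 0.029]
wrist_force: [-0.3, -0.0, -0.3]
finger_gap: 0.0467
```

Run:
```python
from h import *
tilt();togo(gw(0,.0885),.23,195.15)
```

```text
tilt deg radial(out+) 3.49 tang -0.04 | gauge x 3.23 y -1.33 joints [-0.201  0.351  1.7    0.005  1.03  -2.044] tcp-gauge [-2.6 80. ] graspt-gauge [ 1.1 78.5]
t 10.60 tool-shift mm [ 0.4  9.8 54.6] turn(tool z) 0.007 rad | tcp [547.3 -62.9 284.8] yaw -164.47 | F [-0.3 -0.  -0.3] gap 46.7 j6 -2.04
```

>>> step_arm(series=[[-40,0,-28,0],[-40,0,-28,0],[-40,0,-28,0],[-40,0,-28,0]])

```text
time_s: 11.0
ee_pos: [0.6877, -0.0189, 0.4023]
eef_rot: [-0.133, 0.991, -0.005, 0.019]
wrist_force: [0.6, -0.0, -0.4]
finger_gap: 0.0463
```

Run:
```python
from h import *
tilt();togo(gw(0,.0885),.23,195.15)
```

```text
tilt deg radial(out+) 2.25 tang -0.21 | gauge x 2.09 y -0.85 joints [-9.500e-02  5.320e-01  1.137e+00 -1.000e-03  1.434e+00 -1.932e+00] tcp-gauge [144.5  85.8] graspt-gauge [146.8  84.8]
t 11.00 tool-shift mm [150.6   5.5 166.9] turn(tool z) 0.003 rad | tcp [687.7 -18.9 402.3] yaw -164.71 | F [ 0.6 -0.  -0.4] gap 46.3 j6 -1.93
```

>>> step_arm(series=[[18,1,16,0],[18,1,16,0],[18,1,16,0],[18,1,16,0],[18,1,16,0]])

```text
time_s: 11.5
ee_pos: [0.6106, -0.037, 0.33]
eef_rot: [-0.135, 0.99, -0.008, 0.033]
wrist_force: [0.0, 1.1, -0.3]
finger_gap: 0.0465
```

Run:
```python
from h import *
tilt();togo(gw(0,.0885),.23,195.15)
```

```text
tilt deg radial(out+) 3.86 tang -0.17 | gauge x 3.60 y -1.40 joints [-0.137  0.415  1.489  0.002  1.17  -1.979] tcp-gauge [65.3 88.5] graspt-gauge [69.4 86.9]
t 11.50 tool-shift mm [71.4  2.8 95.7] turn(tool z) 0.006 rad | tcp [610.6 -37.  330. ] yaw -164.48 | F [ 0.   1.1 -0.3] gap 46.5 j6 -1.98
```

>>> step_arm(series=[[0,0,0,0],[0,0,0,0],[0,0,0,0]])

```text
time_s: 11.8
ee_pos: [0.6097, -0.0371, 0.3317]
eef_rot: [-0.134, 0.99, -0.008, 0.033]
wrist_force: [-0.0, 0.3, 0.3]
finger_gap: 0.0465
```

Run:
```python
from h import *
tilt();togo(gw(0,.0885),.23,195.15)
```

```text
tilt deg radial(out+) 3.87 tang -0.17 | gauge x 3.61 y -1.40 joints [-0.138  0.412  1.49   0.002  1.173 -1.979] tcp-gauge [64.4 88.6] graspt-gauge [68.5 87. ]
t 11.80 tool-shift mm [70.7  2.7 97.4] turn(tool z) 0.006 rad | tcp [609.7 -37.1 331.7] yaw -164.52 | F [-0.   0.3  0.3] gap 46.5 j6 -1.98
```

>>> step_arm(series=[[36,1,45,0],[36,1,45,0]])

```text
time_s: 12.0
ee_pos: [0.5556, -0.0537, 0.2488]
eef_rot: [-0.135, 0.99, -0.01, 0.041]
wrist_force: [1.4, 0.3, -1.4]
finger_gap: 0.0472
```

Run:
```python
from h import *
tilt();togo(gw(0,.0885),.23,195.15)
```

```text
tilt deg radial(out+) 4.83 tang -0.07 | gauge x 4.49 y -1.77 joints [-0.182  0.4    1.728  0.007  0.93  -2.028] tcp-gauge [ 7.8 86.7] graspt-gauge [12.9 84.7]
t 12.00 tool-shift mm [ 9.3  2.4 18. ] turn(tool z) 0.008 rad | tcp [555.6 -53.7 248.8] yaw -164.38 | F [ 1.4  0.3 -1.4] gap 47.2 j6 -2.03
```

>>> step_arm(series=[[-30,0,0,0],[-30,0,0,0],[-30,0,0,0],[-30,0,0,0]])

```text
time_s: 12.4
ee_pos: [0.6606, -0.0201, 0.2446]
eef_rot: [-0.134, 0.991, -0.006, 0.026]
wrist_force: [0.4, -0.1, 0.8]
finger_gap: 0.0467
```

Run:
```python
from h import *
tilt();togo(gw(0,.0885),.23,195.15)
```

```text
tilt deg radial(out+) 3.05 tang -0.19 | gauge x 2.87 y -1.07 joints [-0.101  0.591  1.426  0.     1.071 -1.941] tcp-gauge [118.1  91.7] graspt-gauge [121.3  90.5]
t 12.40 tool-shift mm [118.6  -2.5   8.7] turn(tool z) 0.005 rad | tcp [660.6 -20.1 244.6] yaw -164.58 | F [ 0.4 -0.1  0.8] gap 46.7 j6 -1.94
```

>>> step_arm(series=[[30,0,0,0],[30,0,0,0],[30,0,0,0],[30,0,0,0]])

```text
time_s: 12.8
ee_pos: [0.5522, -0.0507, 0.2393]
eef_rot: [-0.136, 0.99, -0.007, 0.03]
wrist_force: [0.4, -0.5, 0.7]
finger_gap: 0.0465
```

Run:
```python
from h import *
tilt();togo(gw(0,.0885),.23,195.15)
```

```text
tilt deg radial(out+) 3.58 tang 0.01 | gauge x 3.36 y -1.23 joints [-0.177  0.413  1.734  0.007  0.932 -2.025] tcp-gauge [ 5.3 90.5] graspt-gauge [ 9.2 89.1]
t 12.80 tool-shift mm [ 5.9 -1.8  9. ] turn(tool z) 0.009 rad | tcp [552.2 -50.7 239.3] yaw -164.32 | F [ 0.4 -0.5  0.7] gap 46.5 j6 -2.03
```

Out-and-in radial strokes take off about 1.2° per cycle, so I'll repeat them.

>>> step_arm(series=[[-30,0,0,0],[-30,0,0,0],[-30,0,0,0],[-30,0,0,0]])

```text
time_s: 13.2
ee_pos: [0.6665, -0.0183, 0.2476]
eef_rot: [-0.135, 0.99, -0.006, 0.028]
wrist_force: [0.7, -0.6, 0.5]
finger_gap: 0.0467
```

>>> step_arm(series=[[30,0,0,0],[30,0,0,0],[30,0,0,0],[30,0,0,0]])

```text
time_s: 13.6
ee_pos: [0.5583, -0.0491, 0.2422]
eef_rot: [-0.137, 0.99, -0.007, 0.033]
wrist_force: [-0.2, 0.5, 0.7]
finger_gap: 0.0468
```

>>> step_arm(series=[[-30,0,0,0],[-30,0,0,0],[-30,0,0,0],[-30,0,0,0]])

```text
time_s: 14.0
ee_pos: [0.6724, -0.0165, 0.2511]
eef_rot: [-0.135, 0.99, -0.007, 0.031]
wrist_force: [0.0, -0.0, -0.4]
finger_gap: 0.0464
```

>>> step_arm(series=[[30,0,0,0],[30,0,0,0],[30,0,0,0],[30,0,0,0]])

```text
time_s: 14.4
ee_pos: [0.5643, -0.0474, 0.245]
eef_rot: [-0.138, 0.99, -0.008, 0.036]
wrist_force: [0.6, -0.2, 0.7]
finger_gap: 0.0467
```

Run:
```python
from h import *
tilt();togo(gw(0,.0885),.23,195.15)
```

```text
tilt deg radial(out+) 4.21 tang 0.03 | gauge x 3.96 y -1.41 joints [-0.168  0.422  1.704  0.008  0.943 -2.02 ] tcp-gauge [17.9 90.5] graspt-gauge [22.4 88.9]
t 14.40 tool-shift mm [18.9 -1.4 13.8] turn(tool z) 0.013 rad | tcp [564.3 -47.4 245. ] yaw -164.12 | F [ 0.6 -0.2  0.7] gap 46.7 j6 -2.02
```

The tilt stays near 4°, mostly in the wing's plane, so I accept it. I'll aim the grasp point rather than the TCP and work with light forces.

```bash
cat >> h.py <<'E'
def gtogo(x,y,zg,yaw_deg):
    "grasp point target, gauge mm, zg world mm"
    s,R,p,yaw=st();t=np.array([*gw(x/1000,y/1000),zg/1000])-.065*R[:,2]
    togo(t[:2],t[2],yaw_deg);tilt();print("forces gauge",np.round([s["wrist_force"][:2]@gx,s["wrist_force"][:2]@gy,s["wrist_force"][2]],1),"graspz",round((p+.065*R[:,2])[2]*1000,1))
E
python3 - <<'E'
from h import *
gtogo(0,88.5,140,195.15)
E
```

```text
t 14.40 tool-shift mm [25.1  0.9 38.6] turn(tool z) 0.013 rad | tcp [564.3 -47.4 245. ] yaw -164.12 | F [ 0.6 -0.2  0.7] gap 46.7 j6 -2.02
tilt deg radial(out+) 4.21 tang 0.03 | gauge x 3.96 y -1.41 joints [-0.168  0.422  1.704  0.008  0.943 -2.02 ] tcp-gauge [17.9 90.5] graspt-gauge [22.4 88.9]
forces gauge [ 0.5 -0.3  0.7] graspz 180.2
```

>>> step_arm(series=[[13,0.5,10,0.013],[12,0.5,13,0],[0,0,13,0],[0,0,0,0]])

```text
time_s: 14.8
ee_pos: [0.5436, -0.0542, 0.2096]
eef_rot: [-0.131, 0.991, -0.009, 0.039]
wrist_force: [-0.3, 0.6, 0.1]
finger_gap: 0.0465
```

Run:
```python
from h import *
gtogo(0,88.5,111,195.15)
```

```text
t 14.80 tool-shift mm [ 3.6  1.8 33.6] turn(tool z) -0.001 rad | tcp [543.6 -54.2 209.6] yaw -164.92 | F [-0.3  0.6  0.1] gap 46.5 j6 -2.03
tilt deg radial(out+) 4.54 tang 0.06 | gauge x 4.27 y -1.56 joints [-0.187  0.436  1.787  0.011  0.84  -2.027] tcp-gauge [-3.8 89.4] graspt-gauge [ 1.  87.6]
forces gauge [-0.1  0.7  0.1] graspz 144.8
```

>>> step_arm(series=[[3,1.5,8,0],[0.5,0.3,9,0],[0,0,9,0],[0,0,5,0]])

```text
time_s: 15.2
ee_pos: [0.545, -0.0531, 0.1774]
eef_rot: [-0.131, 0.991, -0.009, 0.04]
wrist_force: [-0.3, 0.6, -0.1]
finger_gap: 0.0465
```

Run:
```python
from h import *
gtogo(0,88.5,111,195.15)
p,d=arm.grab_frame("side");cv2.imwrite("pics/s2.png",cv2.resize(p[100:260,230:430],None,fx=3.7,fy=3.7)[:,:,::-1])
```

```text
t 15.20 tool-shift mm [3.  0.4 1.4] turn(tool z) -0.000 rad | tcp [545.  -53.1 177.4] yaw -164.86 | F [-0.3  0.6 -0.1] gap 46.5 j6 -2.03
tilt deg radial(out+) 4.74 tang 0.05 | gauge x 4.45 y -1.63 joints [-0.185  0.486  1.806  0.012  0.768 -2.027] tcp-gauge [-2.2 90. ] graspt-gauge [ 2.8 88.2]
forces gauge [-0.1  0.7 -0.1] graspz 112.6
```

View pics/s2.png

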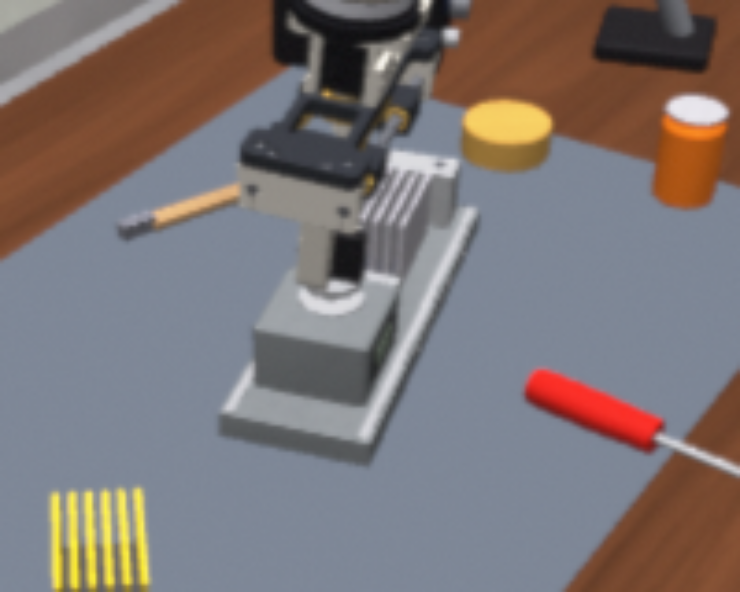

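The fingers straddle the wing at (345,255), so I'll close on it.

>>> step_arm(series=[[3,0.3,0,0],[0,0,0,0],[0,0,0,0],[0,0,0,0],[0,0,0,0]], grip=1.0, grip_force=20)

```text
time_s: 15.75
ee_pos: [0.5419, -0.0537, 0.177]
eef_rot: [-0.131, 0.991, -0.009, 0.04]
wrist_force: [0.5, 0.1, -1.7]
finger_gap: 0.012
```

Run:
```python
from h import *
gtogo(0,88.5,111,195.15)
```

```text
t 15.75 tool-shift mm [-0.2  0.   1.3] turn(tool z) -0.000 rad | tcp [541.9 -53.7 177. ] yaw -164.86 | F [ 0.5  0.1 -1.7] gap 12.0 j6 -2.03
tilt deg radial(out+) 4.72 tang 0.06 | gauge x 4.43 y -1.62 joints [-0.187  0.482  1.814  0.012  0.764 -2.029] tcp-gauge [-5.3 90.3] graspt-gauge [-0.3 88.5]
forces gauge [ 0.5 -0.  -1.7] graspz 112.2
```

>>> step_arm(series=[[0,-4,0,0],[0,-8,0.2,0],[0,-8,0.2,0],[0,-8,0.2,0],[0,-8,0.2,0]])

```text
time_s: 16.25
ee_pos: [0.5517, -0.0898, 0.177]
eef_rot: [-0.131, 0.991, -0.008, 0.04]
wrist_force: [1.7, 4.0, -0.5]
finger_gap: 0.0121
```

Run:
```python
from h import *
gtogo(0,35,111,195.15)
```

```text
t 16.25 tool-shift mm [ -0.2 -16.2   1.7] turn(tool z) -0.000 rad | tcp [551.7 -89.8 177. ] yaw -164.86 | F [ 1.7  4.  -0.5] gap 12.1 j6 -2.10
tilt deg radial(out+) 4.64 tang 0.47 | gauge x 4.42 y -1.49 joints [-0.25   0.504  1.775  0.022  0.783 -2.099] tcp-gauge [-5.3 52.9] graspt-gauge [-0.3 51.2]
forces gauge [ 2.7  3.4 -0.5] graspz 112.2
```

>>> step_arm(series=[[0,-4,0.1,0],[0,-4,0.1,0],[0,-4,0.1,0],[0,-4,0.1,0],[0,-3,0.1,0]])

```text
time_s: 16.75
ee_pos: [0.5573, -0.1106, 0.177]
eef_rot: [-0.131, 0.991, -0.008, 0.04]
wrist_force: [0.2, 5.9, -0.1]
finger_gap: 0.0116
```

Run:
```python
from h import *
gtogo(0,24.5,111,195.15)
```

```text
t 16.75 tool-shift mm [-0.2 -5.2  1.3] turn(tool z) -0.001 rad | tcp [ 557.3 -110.6  177. ] yaw -164.93 | F [ 0.2  5.9 -0.1] gap 11.6 j6 -2.13
tilt deg radial(out+) 4.62 tang 0.65 | gauge x 4.43 y -1.47 joints [-0.284  0.518  1.75   0.026  0.794 -2.134] tcp-gauge [-5.3 31.4] graspt-gauge [-0.3 29.7]
forces gauge [ 1.8  5.7 -0.1] graspz 112.2
```

>>> step_arm(series=[[0,-1.5,0,0],[0,-1,0,0]])

```text
time_s: 16.95
ee_pos: [0.558, -0.1131, 0.177]
eef_rot: [-0.13, 0.991, -0.007, 0.04]
wrist_force: [0.9, 3.8, -0.6]
finger_gap: 0.0123
```

>>> step_arm(series=[[0,-1,0,0]])

```text
time_s: 17.05
ee_pos: [0.5582, -0.1139, 0.177]
eef_rot: [-0.131, 0.991, -0.007, 0.04]
wrist_force: [1.2, 4.6, -1.0]
finger_gap: 0.0121
```

>>> step_arm(series=[[0,-1,0,0]])

```text
time_s: 17.15
ee_pos: [0.5585, -0.1148, 0.177]
eef_rot: [-0.131, 0.991, -0.007, 0.04]
wrist_force: [1.5, 4.4, -0.7]
finger_gap: 0.0123
```

>>> step_arm(series=[[0,-1,0,0]])

```text
time_s: 17.25
ee_pos: [0.5588, -0.1158, 0.177]
eef_rot: [-0.131, 0.991, -0.007, 0.04]
wrist_force: [0.6, 5.8, -1.9]
finger_gap: 0.0118
```

>>> step_arm(series=[[0,-1,0,0]])

```text
time_s: 17.35
ee_pos: [0.5589, -0.1165, 0.177]
eef_rot: [-0.131, 0.991, -0.007, 0.04]
wrist_force: [-0.1, 10.9, 1.0]
finger_gap: 0.0122
```

>>> step_arm(series=[[0,-1,0,0]])

```text
time_s: 17.45
ee_pos: [0.559, -0.1168, 0.177]
eef_rot: [-0.13, 0.991, -0.006, 0.039]
wrist_force: [0.1, 13.3, 1.4]
finger_gap: 0.0121
```

Run:
```python
from h import *
gtogo(0,24.5,111,195.15)
```

```text
t 17.45 tool-shift mm [-0.2  1.   1.2] turn(tool z) -0.002 rad | tcp [ 559.  -116.8  177. ] yaw -164.95 | F [ 0.1 13.3  1.4] gap 12.1 j6 -2.15
tilt deg radial(out+) 4.49 tang 0.85 | gauge x 4.39 y -1.28 joints [-0.295  0.523  1.741  0.03   0.801 -2.148] tcp-gauge [-5.3 25. ] graspt-gauge [-0.3 23.5]
forces gauge [ 3.5 12.9  1.4] graspz 112.2
```

Squeeze is about 10 N (12.9 N felt minus 2.5 N slide friction). Next I press the stud in while keeping a light push on the jaw.

>>> step_arm(series=[[0,-0.9,2,0],[0,-0.9,2.5,0]], grip_force=40)

```text
time_s: 17.65
ee_pos: [0.5593, -0.1167, 0.1728]
eef_rot: [-0.13, 0.991, -0.004, 0.039]
wrist_force: [-2.6, 10.3, 4.9]
finger_gap: 0.0115
```

Run:
```python
from h import *
gtogo(0,23.5,103.3,195.15)
```

```text
t 17.65 tool-shift mm [ 0.2 -0.2  4.7] turn(tool z) -0.002 rad | tcp [ 559.3 -116.7  172.8] yaw -164.98 | F [-2.6 10.3  4.9] gap 11.5 j6 -2.15
tilt deg radial(out+) 4.32 tang 1.02 | gauge x 4.32 y -1.05 joints [-0.296  0.53   1.741  0.034  0.797 -2.151] tcp-gauge [-5.1 25. ] graspt-gauge [-0.2 23.8]
forces gauge [ 0.2 10.6  4.9] graspz 108.0
```

>>> step_arm(series=[[0,-1,2.5,0],[0,-1,2,0]])

```text
time_s: 17.85
ee_pos: [0.5598, -0.1171, 0.1693]
eef_rot: [-0.13, 0.991, -0.002, 0.038]
wrist_force: [-9.6, 13.9, 26.2]
finger_gap: 0.0119
```

Run:
```python
from h import *
gtogo(0,23.5,103.3,195.15)
```

```text
t 17.85 tool-shift mm [0.3 0.  1.2] turn(tool z) -0.002 rad | tcp [ 559.8 -117.1  169.3] yaw -164.99 | F [-9.6 13.9 26.2] gap 11.9 j6 -2.15
tilt deg radial(out+) 4.20 tang 1.18 | gauge x 4.27 y -0.85 joints [-0.297  0.537  1.741  0.038  0.793 -2.155] tcp-gauge [-4.7 24.5] graspt-gauge [ 0.2 23.5]
forces gauge [-5.6 16.  26.2] graspz 104.5
```

>>> step_arm(series=[[0,-0.9,1.2,0.1],[-0.1,-0.9,1.2,0.1]], grip_force=30)

```text
time_s: 18.05
ee_pos: [0.5599, -0.1175, 0.1694]
eef_rot: [-0.029, 0.999, 0.003, 0.037]
wrist_force: [-7.2, 10.4, 16.2]
finger_gap: 0.0121
```

Run:
```python
from h import *
gtogo(0,23.5,103.3,105.15);print(np.round(st()[0]['wrist_torque'],2))
```

```text
t 18.05 tool-shift mm [0.3 0.3 1.3] turn(tool z) 1.364 rad | tcp [ 559.9 -117.5  169.4] yaw -176.72 | F [-7.2 10.4 16.2] gap 12.1 j6 -1.95
tilt deg radial(out+) 4.08 tang 1.28 | gauge x 4.22 y -0.71 joints [-0.298  0.538  1.739  0.04   0.797 -1.953] tcp-gauge [-4.6 24. ] graspt-gauge [ 0.2 23.2]
forces gauge [-4.3 11.9 16.2] graspz 104.6
[1.97 1.09 0.22]
```

>>> step_arm(series=[[-0.2,-0.9,1.2,0.13],[-0.3,-0.85,1.2,0.13],[-0.4,-0.8,1.2,0.13]])

```text
time_s: 18.35
ee_pos: [0.56, -0.1188, 0.1693]
eef_rot: [0.172, 0.984, 0.011, 0.035]
wrist_force: [-7.9, 10.3, 15.0]
finger_gap: 0.0116
```

Run:
```python
from h import *
gtogo(0,23.5,103.3,105.15);print(np.round(st()[0]['wrist_torque'],2))
```

```text
t 18.35 tool-shift mm [0.7 1.2 1.2] turn(tool z) 0.959 rad | tcp [ 560.  -118.8  169.3] yaw 160.11 | F [-7.9 10.3 15. ] gap 11.6 j6 -1.55
tilt deg radial(out+) 3.91 tang 1.36 | gauge x 4.10 y -0.57 joints [-0.3    0.539  1.736  0.042  0.801 -1.553] tcp-gauge [-4.9 22.8] graspt-gauge [-0.2 22.1]
forces gauge [-5. 12. 15.] graspz 104.5
[1.51 1.14 0.19]
```

>>> step_arm(series=[[-0.4,-0.6,1.2,0.13],[-0.5,-0.5,1.2,0.13],[-0.5,-0.4,1.2,0.13]])

```text
time_s: 18.65
ee_pos: [0.5599, -0.1195, 0.1691]
eef_rot: [0.366, 0.93, 0.017, 0.03]
wrist_force: [-7.5, 10.1, 14.8]
finger_gap: 0.0115
```

Run:
```python
from h import *
gtogo(0,23.5,103.3,105.15);print(np.round(st()[0]['wrist_torque'],2))
```

```text
t 18.65 tool-shift mm [1.3 1.6 1. ] turn(tool z) 0.555 rad | tcp [ 559.9 -119.5  169.1] yaw 136.97 | F [-7.5 10.1 14.8] gap 11.5 j6 -1.15
tilt deg radial(out+) 3.75 tang 1.38 | gauge x 3.96 y -0.49 joints [-0.302  0.54   1.735  0.042  0.804 -1.151] tcp-gauge [-5.2 22.1] graspt-gauge [-0.7 21.6]
forces gauge [-4.6 11.7 14.8] graspz 104.3
[1.06 1.33 0.27]
```

>>> step_arm(series=[[-0.6,-0.35,1.2,0.13],[-0.6,-0.3,1.2,0.13],[-0.6,-0.2,1.2,0.13]])

```text
time_s: 18.95
ee_pos: [0.5596, -0.1197, 0.1689]
eef_rot: [0.545, 0.838, 0.023, 0.025]
wrist_force: [-5.0, 13.8, 16.4]
finger_gap: 0.0123
```

>>> step_arm(series=[[-0.6,-0.1,1.2,0.13],[-0.6,0,1.2,0.08]])

```text
time_s: 19.15
ee_pos: [0.5597, -0.1199, 0.1688]
eef_rot: [0.633, 0.773, 0.025, 0.021]
wrist_force: [-3.9, 9.0, 13.4]
finger_gap: 0.0123
```

Run:
```python
from h import *
gtogo(0,23.5,103.3,105.15);print(np.round(st()[0]['wrist_torque'],2))
```

```text
t 19.15 tool-shift mm [2.2 1.  0.7] turn(tool z) -0.065 rad | tcp [ 559.7 -119.9  168.8] yaw 101.41 | F [-3.9  9.  13.4] gap 12.3 j6 -0.53
tilt deg radial(out+) 3.48 tang 1.43 | gauge x 3.75 y -0.32 joints [-0.303  0.542  1.733  0.042  0.809 -0.53 ] tcp-gauge [-5.4 21.7] graspt-gauge [-1.2 21.4]
forces gauge [-1.4  9.7 13.4] graspz 104.0
[0.96 0.95 0.63]
```

>>> step_arm(series=[[-0.5,0,1.2,0.06]])

```text
time_s: 19.25
ee_pos: [0.5599, -0.12, 0.1688]
eef_rot: [0.657, 0.754, 0.026, 0.02]
wrist_force: [-5.9, 9.5, 12.8]
finger_gap: 0.0133
```

Run:
```python
from h import *
gtogo(0,23.5,103.3,105.15);print(np.round(st()[0]['wrist_torque'],2))
```

```text
t 19.25 tool-shift mm [2.3 0.8 0.7] turn(tool z) -0.127 rad | tcp [ 559.9 -120.   168.8] yaw 97.88 | F [-5.9  9.5 12.8] gap 13.3 j6 -0.47
tilt deg radial(out+) 3.46 tang 1.43 | gauge x 3.73 y -0.31 joints [-0.303  0.542  1.732  0.042  0.81  -0.468] tcp-gauge [-5.3 21.6] graspt-gauge [-1.1 21.3]
forces gauge [-3.2 10.7 12.8] graspz 103.9
[1.05 1.22 0.68]
```

The stop is reached: the gripper has turned past 90° and the pads are prying open. I'll let go now.

>>> step_arm(series=[[0,0,0,0],[0,0,0,0],[0,0,0,0],[0,0,0,0]], grip=0.5)

```text
time_s: 19.65
ee_pos: [0.5603, -0.1213, 0.1698]
eef_rot: [0.656, 0.754, 0.025, 0.022]
wrist_force: [-0.3, -0.5, 0.2]
finger_gap: 0.0404
```

Run:
```python
from h import *
gtogo(0,21.5,103.3,105.15);print(np.round(st()[0]['wrist_torque'],2))
```

```text
t 19.65 tool-shift mm [2.  0.6 1.7] turn(tool z) -0.127 rad | tcp [ 560.3 -121.3  169.8] yaw 97.88 | F [-0.3 -0.5  0.2] gap 40.4 j6 -0.47
tilt deg radial(out+) 3.62 tang 1.28 | gauge x 3.80 y -0.52 joints [-0.304  0.541  1.731  0.039  0.809 -0.467] tcp-gauge [-5.2 20.2] graspt-gauge [-0.9 19.6]
forces gauge [-0.4 -0.4  0.2] graspz 105.0
[-0.05 -0.06 -0.  ]
```

Free with no forces. Lifting straight up and away, then checking.

>>> step_arm(series=[[0,0,-10,0],[0,0,-25,0],[0,0,-40,0],[0,0,-40,0],[0,0,-40,0]])

```text
time_s: 20.15
ee_pos: [0.5479, -0.1231, 0.3265]
eef_rot: [0.657, 0.754, 0.022, 0.018]
wrist_force: [0.7, -0.6, 0.5]
finger_gap: 0.0463
```

>>> step_arm(series=[[40,0,-10,0],[45,0,0,0],[45,0,0,0],[45,0,0,0],[0,0,0,0]])

```text
time_s: 20.65
ee_pos: [0.5231, 0.0537, 0.3477]
eef_rot: [0.658, 0.752, 0.026, 0.025]
wrist_force: [0.1, -1.2, 0.4]
finger_gap: 0.0462
```

Run:
```python
from h import *
print(st()[2])
out=[]
for n in ["top","side"]:
    p,d=arm.grab_frame(n);W=cloud(d,arm.calibration(n))
    b=p[150:250,310:490] if n=="top" else p[120:260,260:400]
    cv2.imwrite(f"pics/{n}F.png",cv2.resize(b,None,fx=4.2,fy=4.2,interpolation=cv2.INTER_CUBIC)[:,:,::-1])
    cv2.imwrite(f"pics/{n}Ffull.png",p[:,:,::-1])
    X=W[...,:2]-G0;lx=X@gx;ly=X@gy
    m=(abs(lx)<.055)&(ly>-.14)&(ly<.17)&(d>0)
    if n=="top":
        for nm,lo,hi,mm in(("wing",.100,.125,m),("disc",.072,.09,m&(ly>-.015)),("hs+carr",.055,.0715,m)):
            q=rect(W,mm,lo,hi);print(nm,q[0],round(q[1]*1000,1),[np.round(wg(k/1000)*1000,1).tolist() for k in q[3]])
```

```text
[0.52313831 0.05368875 0.34774898]
wing 0 nan [[-514.4, 283.8], [-514.4, 283.8], [-514.4, 283.8], [-514.4, 283.8]]
disc 0 nan [[-514.4, 283.8], [-514.4, 283.8], [-514.4, 283.8], [-514.4, 283.8]]
hs+carr 0 nan [[-514.4, 283.8], [-514.4, 283.8], [-514.4, 283.8], [-514.4, 283.8]]
  return _methods._mean(a, axis=axis, dtype=dtype,
  ret = ret.dtype.type(ret / rcount)
```

View pics/topF.png

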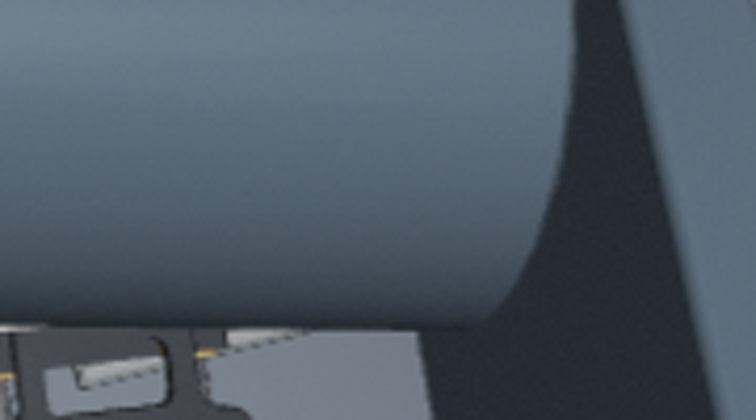

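View pics/sideF.png

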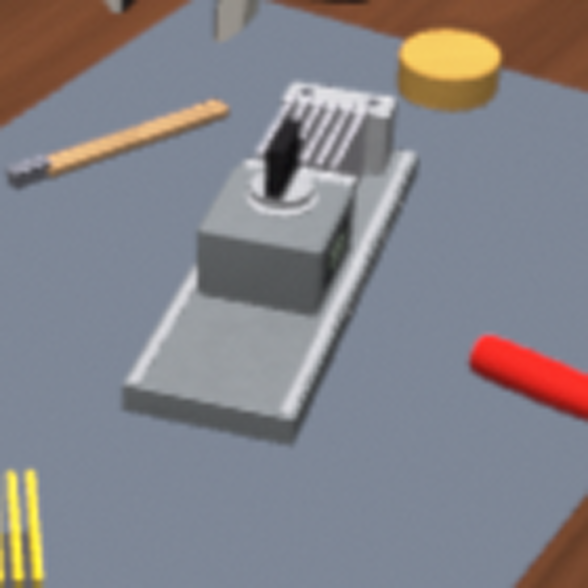

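View pics/topFfull.png

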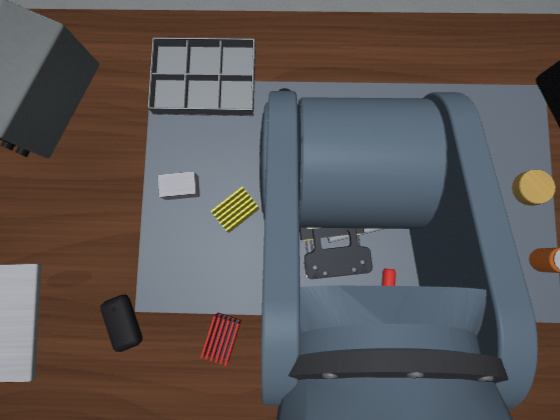

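The side view shows the wing now lying along the slide (283,155) with the sink closed between jaw and anvil. The arm blocks the top view, so I'll move it aside for a measured check.

>>> step_arm(series=[[45,0,0,0],[45,0,0,0],[45,0,0,0],[45,0,0,0],[45,0,0,0]])

```text
time_s: 21.25
ee_pos: [0.4984, 0.2696, 0.3477]
eef_rot: [0.664, 0.747, 0.025, 0.027]
wrist_force: [0.5, -0.7, 0.2]
finger_gap: 0.0467
```

>>> step_arm(series=[[45,0,0,0],[0,0,0,0]])

```text
time_s: 21.45
ee_pos: [0.4936, 0.3172, 0.3474]
eef_rot: [0.664, 0.747, 0.026, 0.027]
wrist_force: [-0.8, -1.4, -0.4]
finger_gap: 0.0465
```

Run:
```python
from h import *
print(st()[2],arm.sense()["time_s"])
n="top"
p,d=arm.grab_frame(n);W=cloud(d,arm.calibration(n))
cv2.imwrite("pics/topG.png",cv2.resize(p[150:250,310:490],None,fx=4.2,fy=4.2,interpolation=cv2.INTER_CUBIC)[:,:,::-1])
X=W[...,:2]-G0;lx=X@gx;ly=X@gy
m=(abs(lx)<.055)&(ly>-.14)&(ly<.17)&(d>0)
for nm,lo,hi,mm in(("wing",.100,.125,m),("disc",.072,.09,m&(ly>-.015)),("carr",.055,.0715,m&(ly>-.018)),("hs",.066,.0725,m&(ly<-.022)&(ly>-.098))):
    q=rect(W,mm,lo,hi);print(nm,q[0],round(q[1]*1000,1),[np.round(wg(k/1000)*1000,1).tolist() for k in q[3]])
```

```text
[0.49364964 0.31722605 0.34741239] 21.45
wing 166 112.7 [[-6.0, 44.7], [-6.0, 4.2], [6.0, 4.2], [6.0, 44.7]]
disc 209 78.7 [[-29.0, 71.2], [-32.5, 0.5], [24.4, -2.3], [27.9, 68.4]]
carr 1437 68.8 [[-39.2, 71.3], [-38.8, -18.2], [38.4, -17.9], [38.0, 71.7]]
hs 412 70.3 [[-21.4, -22.1], [-21.2, -98.0], [29.0, -97.9], [28.8, -22.0]]
```

View pics/topG.png

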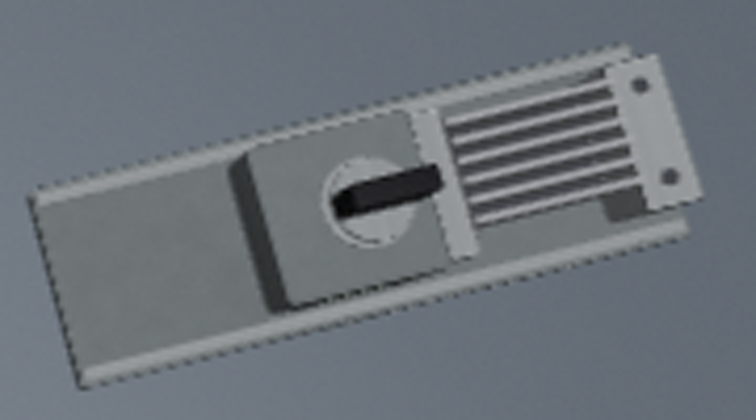

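The top view shows the wing along the slide at (388,190), turned to within about 0.2° of the slide. Its top is at 112.7 mm against 119.7 before, so it is held in at 7 mm. The sink sits tight between jaw and anvil, so I'm handing in.

```bash
python3 -c "
from workcell import arm
print(arm.close_job())"
```

```text
the job is handed in; nothing more can be done
None
```

The heat sink is clamped upright and square between the jaw and the anvil, the cam stud is locked down, and the arm is clear of everything. I handed the job in at about 21.5 s of the 67 s allowed.

**What I did:**
- I picked up the bare finned heat sink and set it on the bed about 3 mm off the centre line.
- I slid the jaw shut by the wing until I felt about 13 N at the wrist. Taking off the slide friction, that is about 10 N of squeeze.
- With that push kept on, I pressed the stud in, turned it a quarter turn clockwise to its stop and let go.

**Forces:** The push toward the anvil peaked at about 16 N at the wrist while I pressed the stud. Pressing the stud briefly took 26 N, more than the advised 15. Setting the heat sink down briefly took about 23 N. All of these are readings at the end of each move, so peaks between them were not seen.

**Last checks:**
- **Wing:** it lies along the slide, and its top is 7 mm lower than before, so the stud is held in.
- **Jaw:** its face is at about y = −20.5 mm. That fits the 80 mm sink against the anvil face, measured at −100.5 mm.
- **Wrist force after release:** it was near zero.
- **Bystanders:** I kept clear of the block and the jar. The block still sits where it was. The jar was partly hidden in the last full picture, so I did not check it again.

**What went less well:** the tool gradually tilted to about 4° from drift between moves. I tried to correct it without lasting success, so I worked with it and saw no effect on the result.

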